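# Put returned circuit breakers back into their stock bins

## Task

Put the four returned circuit breakers on the bench back into stock: each goes into the blue bin that already holds breakers with the same number of poles (both single-pole ones into the same bin). Lower each one onto the bin's floor in front of the stock, without dropping it or tipping it over, and leave it standing upright, toggle up, with its length across the bin like the stock behind it. Leave the contactor, the junction box and the tape roll where they are.

Things in the scene. Friction and masses are not known exactly. Their poses are not given: they have to be found in the camera images.
- single_a_mid (a point): Light-grey DIN-rail circuit breaker, single-pole (one module), standing toggle up: 85 long, 18 wide, 76 high, about 120 g. Full length up to 45 high, above it a nose 45 long, as wide as the body, up to 66, then the black toggle. Grasp across its width. Site: its centre, 38 above its underside; x along its length, y across its width, z up. One of two alike.
- single_b_mid (a point): Light-grey DIN-rail circuit breaker, single-pole (one module), standing toggle up: 85 long, 18 wide, 76 high, about 120 g. Full length up to 45 high, above it a nose 45 long, as wide as the body, up to 66, then the black toggle. Grasp across its width. Site: its centre, 38 above its underside; x along its length, y across its width, z up. One of two alike.
- double_mid (a point): Light-grey DIN-rail circuit breaker, two-pole (a dark seam, toggle bar over both), standing toggle up: 85 long, 36 wide, 76 high, about 240 g. Full length up to 45 high, above it a nose 45 long, as wide as the body, up to 66, then the black toggle. Grasp across its width. Site: its centre, 38 above its underside; x along its length, y across its width, z up.
- triple_mid (a point): Light-grey DIN-rail circuit breaker, three-pole (two dark seams, toggle bar over all), standing toggle up: 85 long, 54 wide, 76 high, about 360 g. Full length up to 45 high, above it a nose 45 long, as wide as the body, up to 66, then the black toggle. Grasp across its width. Site: its centre, 38 above its underside; x along its length, y across its width, z up.
- bin_single: Fixed blue stock bin holding two single-pole breakers, 18 wide, a gap between against its back. 240 deep (x), 125 wide (y), floor 4 and walls 3.5 thick, on a 6 mm plate on the bench. Back and sides 85 high, sides slope in the front 70 to a lip 40 high. Origin: centre of its underside; x to its back, -x to its low front. Free floor: x -116 to 63, y -59 to 59. Stock fixed, 80 high above the origin.
- bin_double: Fixed blue stock bin holding two two-pole breakers, 36 wide, a gap between against its back. 240 deep (x), 125 wide (y), floor 4 and walls 3.5 thick, on a 6 mm plate on the bench. Back and sides 85 high, sides slope in the front 70 to a lip 40 high. Origin: centre of its underside; x to its back, -x to its low front. Free floor: x -116 to 29, y -59 to 59. Stock fixed, 80 high above the origin.
- bin_triple: Fixed blue stock bin holding one three-pole breaker, 54 wide, against its back. 240 deep (x), 125 wide (y), floor 4 and walls 3.5 thick, on a 6 mm plate on the bench. Back and sides 85 high, sides slope in the front 70 to a lip 40 high. Origin: centre of its underside; x to its back, -x to its low front. Free floor: x -116 to 56, y -59 to 59. Stock fixed, 80 high above the origin.
- contactor: Contactor lying among the breakers, to be left alone: dark-grey base 74 x 45 x 46 high with a white head 48 x 45 on top, 76 high in all. Origin: centre of its underside; x along its length.
- junction_box: Closed grey junction box lying among the breakers, to be left alone: 78 x 78, 42 high. Origin: centre of its underside.
- tape_roll: Roll of black insulating tape lying flat among the breakers, to be left alone: 68 across, 19 high. Origin: centre of its underside.
There are look-alikes about, which are no part of the job. Leave any red or yellow look-alike of the part that bears double_mid alone.

How it is judged:
By the outcome, as a careful person would: the job done as asked, in the order asked, and still so for the second after the job is handed in, with the robot touching nothing.
It also fails if it takes over 118 s, if anything falls off the work surface, if the arm or the gripper's body presses on something with over 40 N, if the wrist force passes 120 N, or if a joint passes its speed limit or range.

## Robot

A 6-joint arm with a two-finger parallel gripper is mounted at the origin on the work surface. World frame = base frame: x ahead of the robot, y to its left, z up, the work surface at z = 0. Lengths are in m, angles in rad, forces in N, time in s.
With the tool pointing down it reaches from about 0.375 to 0.9 m from the base axis. Payload 3.1 kg.
Tool frame: the origin (TCP) lies midway between the tips of the shut fingers; the grasp point (between the pads) lies 19 mm behind it; z points along the fingers, y is the line along which they close (so a half turn about z gives the same grasp; the last joint's range is limited). The gripper opens to 85 mm and grips with 20 to 120 N. Pads are 22 mm wide; open, the fingers measure 114 mm over their backs; the gripper's body (76 mm by 85 mm) begins 54 mm behind the grasp point. The pads swing forward as they close: fully open they stand 13 mm farther back than shut.
Start: joints at [0.962, 0.527, 1.433, -0, 1.181, -0.178], TCP at [0.261, 0.568, 0.209] pointing down, gripper open.
Joint ranges: [-3.08, 3.08], [-0.75, 2.2], [0.22, 2.44], [-1.43, 4.57], [0, 2.65], [-2.85, 2.85]. Speed limits (rad/s): [2.79, 2.79, 3.14, 3.14, 3.14, 3.14].

## Interface

Orientations are given as a unit quaternion [x, y, z, w].
In Python, from station import manip gives the robot as it stands. The module is installed in compiled form; this text tells all that it offers.
- The arm moves only by the tool apply_moves, never from a script. Its arguments are lists of equal length, an entry for each row: "claw": the gripper's target within -1 to 1 (fully open at 1, half-way at 0, shut at -1); "travel": the shift along the tool's x, y, z scaled (see below), a list of three; "turn": the turn, a rotation vector about the tool's x, y, z scaled (see below), a list of three. In form: {"claw": [claw, ...], "travel": [[dx, dy, dz], ...], "turn": [[rx, ry, rz], ...]}. A call has 1 to 5 rows; each row is the pose to reach, as a shift and turn from the pose commanded when the call began, along the tool's axes at that moment, turning the shorter way round; what a row does not reach only later rows make up. The controller multiplies each number of a shift by 800 mm and each number of a turn by 180 degrees. A row lasts 1/12 s, in which the tool goes at most 41.7 mm and 7.16 degrees, less where a joint would pass 70% of its speed; a pose out of reach is approached as far as the arm can. A call with a number of a shift or a turn outside -1 to 1 is refused whole. A call with a gripper value outside its range is refused whole. The fingers move at their own pace and stop on an object; "newtons" is the grip in N (left out, the last holds). Time passes only in rows, so rows that repeat a pose let the fingers close. It gives the time, the measured TCP pose, the force, the opening and the grip force at its end, in the units of the state.
- manip.sense(): the state, without advancing time (a new reading comes with each control period).
- manip.snapshot(name): name is "scene" or "side" or "wrist"; returns a dict with "pixels" (480x640x3 uint8, red, green, blue), "depth" (480x640 float32, m along the optical axis (not along the pixel's ray), 0 where there is no reading), "intrinsics" (3x3 intrinsics, pixels), "R" (3x3) and "t" (3): a world point X has camera coordinates R X + t. Camera axes: x right, y down, z forward; pixel columns grow to the right and rows downward; lengths in m; the calibration is good to about 2 mm. A picture is of the moment at which its call begins.
- manip.sign_off(): hands the job in; it is judged then, once.
The state is a dict: "t": time; "q": joint angles; "qd": joint speeds; "tau": joint torques, N m; "tcp_pos": TCP position; "tool_rot": TCP orientation; "force": force on the tool from outside, world axes, zero at the start; "ft_torque": the same for the moment, N m; "finger_gap": opening from 0.0 (shut) to 1.0 (fully open); "gripper_force": force on a finger pad.
Only numpy, scipy, OpenCV 4.12 (cv2) and the standard library are available. Lean on these libraries where they do the work, as an engineer would, in place of code of your own. Each camera call takes 0.05 s, during which the arm holds its last target. There are 200 camera calls.

## Working session

There is one attempt and no reset: what is moved stays moved. The work goes in short steps, Python scripts to look and compute and a tool call to move; the robot and the scene stay as the last step left them, time stands still between calls to the robot, and variables do not carry over. Pictures are saved under pics/ and viewed, at most 14 in all, crops included, and the job is handed in when it is done.

Besides the shell and the picture viewer there is one more tool, called after "Emit:" by a JSON object that holds its "method" and its "body". apply_moves: Moves the arm, as the interface text tells. Shifts and turns lie within -1 to 1; 1 stands for 800 mm of shift or 180 degrees of turn. Its arguments: {"type":"object","properties":{"claw":{"type":"array","items":{"type":"number"}},"travel":{"type":"array","items":{"type":"array","items":{"type":"number"}}},"turn":{"type":"array","items":{"type":"array","items":{"type":"number"}}},"newtons":{"type":"number"}},"required":["claw","travel","turn"]}

```bash
mkdir -p pics; cat > h.py <<'E'
from station import manip
import numpy as np, cv2
def snap(n,f=None):
    s=manip.snapshot(n); s={k:(np.array(v)) for k,v in s.items()}
    if f: cv2.imwrite('pics/'+f,s['pixels'][:,:,::-1])
    np.savez('last_'+n+'.npz',**s); return s
def cloud(s):
    K=s['intrinsics'];d=s['depth'];v,u=np.mgrid[:480,:640]
    c=np.stack([(u-K[0,2])/K[0,0]*d,(v-K[1,2])/K[1,1]*d,d],-1)
    w=(c-s['t'])@s['R']; w[d==0]=np.nan; return w
E
python3 - <<'E'
from h import *
a=snap('scene','a.png');b=snap('side','b.png')
for s in(a,b): print(s['intrinsics'],-s['R'].T@s['t'],s['R'])
print(manip.sense())
E
```

```text
[[487.82038742   0.         316.35548109]
 [  0.         487.82038742 238.52118189]
 [  0.           0.           1.        ]] [ 1.15428887 -0.2118356   0.88840603] [[ 0.34948406  0.93687901 -0.01089042]
 [ 0.71556666 -0.27439519 -0.64239523]
 [-0.60483489  0.21671408 -0.76629613]]
[[515.45786763   0.         310.96431126]
 [  0.         515.45786763 242.50039209]
 [  0.           0.           1.        ]] [-0.19534022 -0.91189988  0.74006786] [[ 0.81457307 -0.5798867   0.01421745]
 [-0.28732778 -0.42466199 -0.85854816]
 [ 0.50389827  0.69526514 -0.51253577]]
{'t': 0.1, 'q': array([ 9.61530306e-01,  5.28353183e-01,  1.43377393e+00,  4.35564234e-05,
        1.18139754e+00, -1.78458659e-01]), 'qd': array([ 1.03445317e-03, -1.28599907e-03, -3.44870888e-03, -9.36514329e-05,
       -1.23711149e-03, -5.62421278e-04]), 'tau': array([ 8.56052011e-04, -4.43308032e+01, -1.78585339e+01, -1.81821529e-04,
        3.81815335e-03, -3.42507548e-06]), 'tcp_pos': array([0.26054413, 0.56735332, 0.20764389]), 'tool_rot': array([ 2.13749793e-01,  9.76887963e-01, -8.84305616e-04, -3.89306862e-04]), 'force': array([-0.71454617,  1.20039669,  0.0884243 ]), 'ft_torque': array([0.0035045 , 0.0586446 , 0.02590673]), 'gripper_force': 0.0, 'finger_gap': 0.9993985740372039}
```

View pics/a.png

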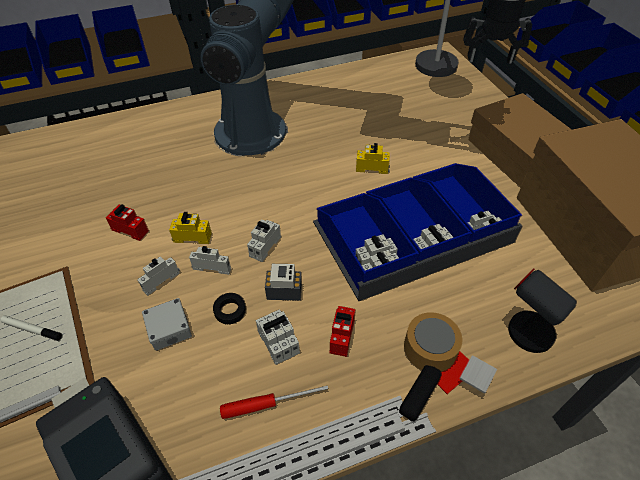

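View pics/b.png

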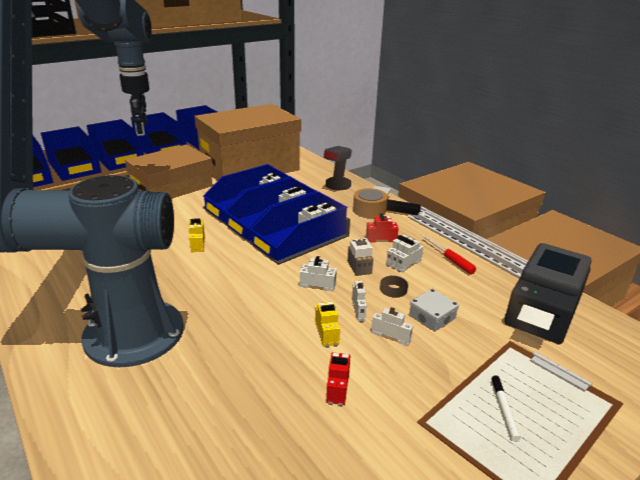

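The scene view shows singles near (158,273) and (210,260), a double near (265,238), a triple near (278,335) and the contactor at (283,282). The three bins run from (365,240) to (470,200). Next I'll build a top-down colour map from both clouds.

```bash
cat > bev.py <<'E'
from h import *
S=800
def bev(x0,x1,y0,y1,f):
    # image: col = y decreasing, row = x decreasing (viewed with x up)
    W=int((y1-y0)*S);H=int((x1-x0)*S);im=np.zeros((H,W,3),np.uint8);zz=np.full((H,W),-1.)
    for n in('scene','side'):
        s=np.load('last_%s.npz'%n);w=cloud(s).reshape(-1,3);c=s['pixels'].reshape(-1,3)
        ok=(w[:,0]>x0)&(w[:,0]<x1)&(w[:,1]>y0)&(w[:,1]<y1)&(w[:,2]<.2)
        w=w[ok];c=c[ok];o=np.argsort(w[:,2]);w=w[o];c=c[o]
        r=((x1-w[:,0])*S).astype(int).clip(0,H-1);k=((y1-w[:,1])*S).astype(int).clip(0,W-1)
        for p,q,z,cc in zip(r,k,w[:,2],c):
            a=slice(p,p+2);b=slice(q,q+2)
            if z>zz[p,q]-.002: im[a,b]=cc[::-1];zz[a,b]=z
    cv2.imwrite('pics/'+f,im)
bev(.2,.95,-.5,.45,'bev.png')
im=cv2.imread('pics/a.png')[200:370,120:540];cv2.imwrite('pics/ac.png',cv2.resize(im,None,fx=1.9,fy=1.9,interpolation=cv2.INTER_CUBIC))
E
python3 bev.py
```

```text
(no output)
```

View pics/bev.png

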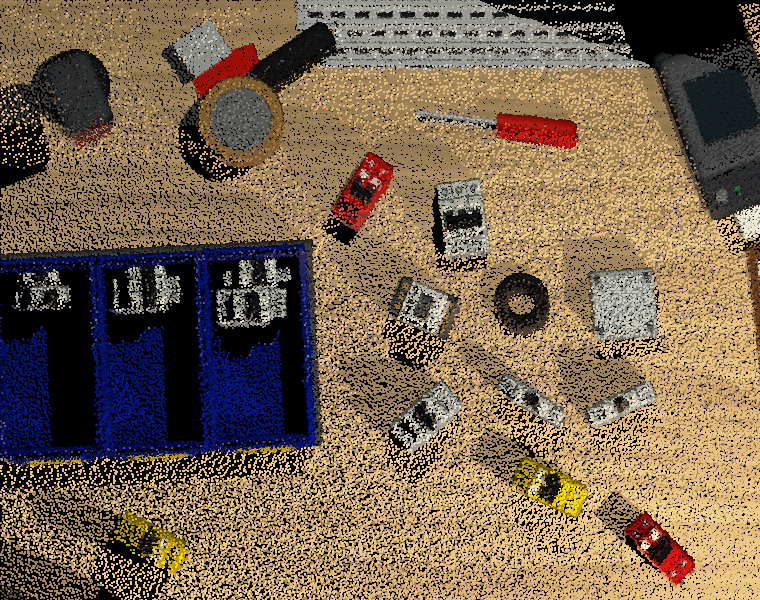

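View pics/ac.png

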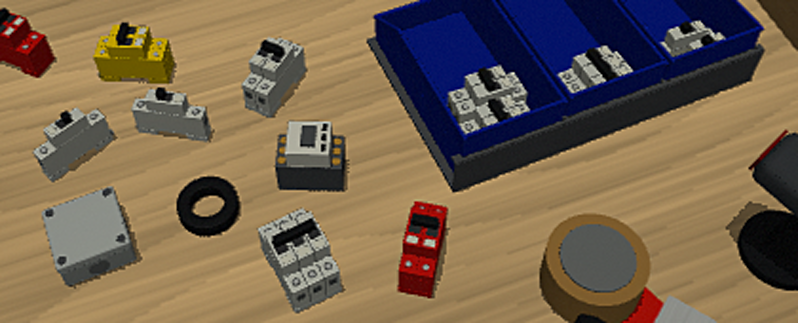

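Two two-pole breakers sit in the nearest bin (+y side). The middle bin holds the triple, and the far one (−y) appears to hold the singles. I'll fit poses and check the far bin close up.

```bash
cat > fit.py <<'E'
from h import *
from scipy.optimize import minimize
def pts(names=('scene','side')):
    P=[];C=[]
    for n in names:
        s=np.load('last_%s.npz'%n);w=cloud(s).reshape(-1,3);c=s['pixels'].reshape(-1,3).astype(int)
        ok=np.isfinite(w[:,0])&(w[:,2]<.15);P.append(w[ok]);C.append(c[ok])
    return np.vstack(P),np.vstack(C)
def fit(P,x,y,w,l=.085,zlo=.03,zhi=.08,r=.055):
    m=(np.hypot(P[:,0]-x,P[:,1]-y)<r)&(P[:,2]>zlo)&(P[:,2]<zhi)
    q=P[m][:,:2].astype(np.float32)
    # drop isolated points
    from scipy.spatial import cKDTree
    t=cKDTree(q);n=np.array([len(k) for k in t.query_ball_point(q,.004)]);q=q[n>=5]
    best=None
    for a in np.radians(np.arange(0,180,.5)):
        u=q@[np.cos(a),np.sin(a)];v=q@[-np.sin(a),np.cos(a)]
        u0,u1=np.percentile(u,[1,99]);v0,v1=np.percentile(v,[1,99])
        A=(v1-v0)
        if best is None or A<best[0]: best=(A,a,u1-u0,(u0+u1)/2,(v0+v1)/2)
    A,a,L,uc,vc=best
    c=uc*np.array([np.cos(a),np.sin(a)])+vc*np.array([-np.sin(a),np.cos(a)])
    return c,np.degrees(a),L,A,len(q)
E
python3 - <<'E'
from fit import *
P,C=pts()
S=800
for n,(r,c) in dict(single_a=(400,532),single_b=(403,620),double=(417,425),triple=(220,463),red=(195,360),contactor=(308,425),yellow=(487,550)).items():
    x,y=.95-r/S,.45-c/S
    print(n,np.round((x,y),3),*[np.round(v,4) for v in fit(P,x,y,0)])
b=(C[:,2]>90)&(C[:,0]<70)&(C[:,1]<90)
R=P[b&(P[:,2]>.086)&(P[:,2]<.096)&(P[:,0]>.3)&(P[:,0]<.7)&(P[:,1]<.1)&(P[:,1]>-.4)]
print(len(R),R.min(0),R.max(0),cv2.minAreaRect(R[:,:2].astype(np.float32)))
g=(C.min(1)>110)&(P[:,2]>.06)&(P[:,2]<.1)
for r,c in((293,250),(288,145),(292,45)):
    x,y=.95-r/S,.45-c/S
    m=g&(abs(P[:,0]-x)<.06)&(abs(P[:,1]-y)<.05);q=P[m][:,:2]
    print(np.percentile(q,[1,99],axis=0).round(3),cv2.minAreaRect(q.astype(np.float32)))
m=b&(P[:,2]>.004)&(P[:,2]<.02)&(P[:,0]>.35)&(P[:,0]<.6)&(P[:,1]<.06)&(P[:,1]>-.3);print('floorz',np.median(P[m][:,2]))
im=cv2.imread('pics/a.png')[190:280,340:530];cv2.imwrite('pics/ad.png',cv2.resize(im,None,fx=4.2,fy=4.2,interpolation=cv2.INTER_CUBIC))
E
```

```text
single_a [ 0.45  -0.215] [ 0.4497 -0.2135] 59.5 0.0883 0.0241 826
single_b [ 0.446 -0.325] [ 0.4455 -0.3269] 114.5 0.0832 0.026 1207
double [ 0.429 -0.081] [ 0.4303 -0.0833] 132.0 0.0857 0.0435 1259
triple [ 0.675 -0.129] [ 0.6777 -0.1286] 7.5 0.0921 0.0531 1874
red [0.706 0.   ] [ 0.7122 -0.0047] 146.5 0.0873 0.0414 1224
contactor [ 0.565 -0.081] [ 0.5661 -0.0799] 67.0 0.0773 0.0525 1484
yellow [ 0.341 -0.238] [ 0.3414 -0.237 ] 65.5 0.0892 0.0423 1352
225 [0.45813337 0.05927829 0.08696905] [0.64425304 0.09858401 0.09597981] ((0.5519647002220154, 0.06966883689165115), (0.18774257600307465, 0.02894577383995056), 9.491779327392578)
[[0.545 0.106]
 [0.625 0.158]] ((0.5867610573768616, 0.13002435863018036), (0.05587514117360115, 0.08774636685848236), 85.89073944091797)
[[0.561 0.242]
 [0.621 0.29 ]] ((0.5908438563346863, 0.26538723707199097), (0.06445924192667007, 0.051506947726011276), 6.374927997589111)
[[0.564 0.368]
 [0.612 0.422]] ((0.5873105525970459, 0.3967074453830719), (0.05411302298307419, 0.05697605013847351), 12.837104797363281)
floorz nan
  return _methods._mean(a, axis=axis, dtype=dtype,
  ret = ret.dtype.type(ret / rcount)
```

View pics/ad.png

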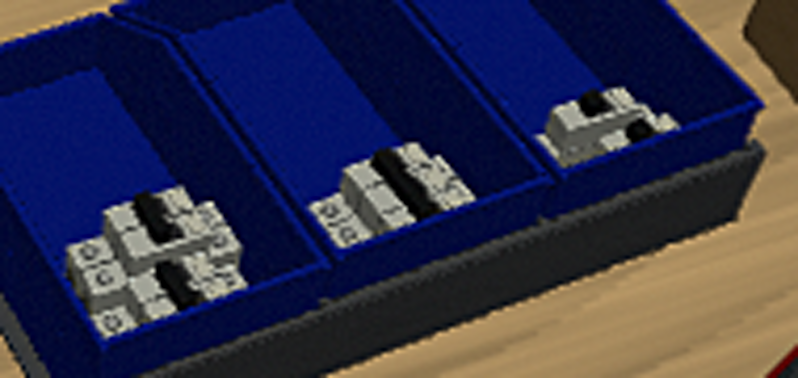

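The crop confirms it: the doubles are in the near bin (+y small), the triple in the middle and the singles in the far bin. Next are the bin poses.

```bash
python3 - <<'E'
from fit import *
for n in ('scene','side'):
    P,C=pts((n,))
    b=(C[:,2]>1.6*C[:,0])&(C[:,2]>1.5*C[:,1])&(C[:,2]>30)&(P[:,0]>.3)&(P[:,0]<.7)&(P[:,1]>.02)&(P[:,1]<.5)
    fl=P[b&(P[:,2]>0)&(P[:,2]<.03)];print(n,b.sum(),'floor',np.percentile(fl[:,2],[20,50,80]))
    R=P[b&(P[:,2]>.085)&(P[:,2]<.098)]
    h,e=np.histogram(R[(R[:,0]>.47)&(R[:,0]<.6),1],bins=np.arange(.05,.48,.004))
    print([(round(e[i],3),h[i]) for i in range(len(h)) if h[i]>8], 'rimz',np.median(R[:,2]))
    # back edge : max x per y-bin ; outer side
    B=R[(R[:,0]>.61)]
    for y in np.arange(.08,.46,.03):
        k=B[abs(B[:,1]-y)<.015];print(round(y,3),len(k),k[:,0].min().round(4) if len(k) else '',k[:,0].max().round(4) if len(k) else '',end=' | ')
    print()
    for y in (.07,.2,.33,.46):
      for x in (.48,.52,.56,.60):
        k=R[(abs(R[:,0]-x)<.02)&(abs(R[:,1]-y)<.03)];print((y,x),len(k),np.median(k[:,1]).round(4) if len(k) else '',end=' ')
    print()
    g=P[b&(P[:,2]>.035)&(P[:,2]<.06)&(P[:,0]<.45)]
    for y in np.arange(.08,.46,.04):
        k=g[abs(g[:,1]-y)<.02];print(round(y,3),len(k),k[:,0].min().round(4) if len(k) else '',np.median(k[:,0]).round(4) if len(k) else '',end=' | ')
    print()
E
```

```text
scene 12169 floor [0.00911123 0.01100992 0.01684962]
[(np.float64(0.062), np.int64(45)), (np.float64(0.066), np.int64(70)), (np.float64(0.07), np.int64(12)), (np.float64(0.182), np.int64(16)), (np.float64(0.186), np.int64(83)), (np.float64(0.19), np.int64(71)), (np.float64(0.194), np.int64(50)), (np.float64(0.198), np.int64(86)), (np.float64(0.202), np.int64(12)), (np.float64(0.314), np.int64(17)), (np.float64(0.318), np.int64(97)), (np.float64(0.322), np.int64(70)), (np.float64(0.326), np.int64(49)), (np.float64(0.33), np.int64(84)), (np.float64(0.334), np.int64(9)), (np.float64(0.446), np.int64(18)), (np.float64(0.45), np.int64(95)), (np.float64(0.454), np.int64(51))] rimz 0.09163658247783543
0.08 71 0.6102 0.6458 | 0.11 50 0.6372 0.644 | 0.14 48 0.6351 0.6416 | 0.17 46 0.6336 0.6405 | 0.2 107 0.6102 0.6395 | 0.23 44 0.6297 0.6354 | 0.26 45 0.626 0.6343 | 0.29 46 0.6257 0.6323 | 0.32 68 0.61 0.6305 | 0.35 51 0.6102 0.6296 | 0.38 41 0.622 0.6281 | 0.41 41 0.6208 0.6285 | 0.44 41 0.6189 0.6259 | 
(0.07, 0.48) 30 0.0641 (0.07, 0.52) 38 0.0659 (0.07, 0.56) 42 0.0678 (0.07, 0.6) 42 0.06
[... 1430 characters left out ...]
 | 0.35 11 0.6136 0.6211 | 0.38 16 0.6123 0.6226 | 0.41 14 0.6104 0.6175 | 0.44 14 0.6107 0.6142 | 
(0.07, 0.48) 36 0.0645 (0.07, 0.52) 33 0.0658 (0.07, 0.56) 32 0.0679 (0.07, 0.6) 29 0.0707 (0.2, 0.48) 60 0.1885 (0.2, 0.52) 53 0.1907 (0.2, 0.56) 57 0.1934 (0.2, 0.6) 45 0.1951 (0.33, 0.48) 50 0.3211 (0.33, 0.52) 47 0.3244 (0.33, 0.56) 41 0.3245 (0.33, 0.6) 53 0.3272 (0.46, 0.48) 27 0.4516 (0.46, 0.52) 27 0.4529 (0.46, 0.56) 26 0.454 (0.46, 0.6) 36 0.4536 
0.08 141 0.3916 0.4181 | 0.12 33 0.3901 0.393 | 0.16 45 0.3869 0.3913 | 0.2 183 0.3829 0.4113 | 0.24 30 0.3811 0.3847 | 0.28 32 0.3782 0.3828 | 0.32 179 0.3756 0.4104 | 0.36 27 0.3749 0.3785 | 0.4 23 0.3744 0.3768 | 0.44 147 0.3731 0.4133 |
```

```bash
cat >> h.py <<'E'
from scipy.spatial.transform import Rotation as Ro
def cmd(x,y,z,ya):
    """units to go from current pose to TCP x,y,z pointing down with closing axis angle ya (deg)"""
    s=manip.sense();R=Ro.from_quat(s['tool_rot']);p=s['tcp_pos']
    best=None
    for k in(0,180):
        a=np.radians(ya+k);yv=np.array([np.cos(a),np.sin(a),0]);zv=np.array([0,0,-1.]);xv=np.cross(yv,zv)
        T=Ro.from_matrix(np.stack([xv,yv,zv],1));r=(R.inv()*T).as_rotvec()
        q1=np.arctan2(y,x);q6=(np.degrees(q1)-ya-k+180)%360-180
        if best is None or np.linalg.norm(r)<np.linalg.norm(best[0]): best=(r,q6)
    d=R.inv().apply(np.array([x,y,z])-p)
    print('pos',p.round(4),'t',round(s['t'],2),'F',s['force'].round(1),'gap',round(s['finger_gap'],3),'gf',s['gripper_force'])
    print('travel',(d/.8).round(4),'turn',(best[0]/np.pi).round(4),'rows',np.linalg.norm(d)/.0417,np.degrees(np.linalg.norm(best[0]))/7.16,'q6',best[1])
E
python3 - <<'E'
from fit import *
for n in('scene','side'):
  P,C=pts((n,))
  for k,(x,y) in dict(a=(.45,-.2135),b=(.4455,-.327),double=(.43,-.083),triple=(.678,-.1286)).items():
    print(n,k,*[np.round(v,4) for v in fit(P,x,y,0,zlo=.025)])
cmd(.43,-.083,.2,42)
E
```

```text
scene a [ 0.4542 -0.213 ] 61.0 0.0838 0.0181 557
scene b [ 0.45  -0.326] 113.5 0.083 0.0182 632
scene double [ 0.4354 -0.0818] 130.0 0.0828 0.0343 682
scene triple [ 0.6818 -0.1282] 8.5 0.0843 0.0527 1259
side a [ 0.4444 -0.2145] 61.5 0.0837 0.0172 322
side b [ 0.4407 -0.328 ] 116.0 0.0831 0.0177 670
side double [ 0.4231 -0.0856] 135.0 0.0847 0.0329 589
side triple [ 0.671  -0.1321] 2.0 0.0839 0.0526 634
pos [0.2605 0.5674 0.2076] t 0.1 F [-0.7  1.2  0.1] gap 0.999 gf 0.0
travel [-0.532  -0.6502  0.0106] turn [-0.0006  0.      0.1295] rows 16.117769258359036 3.256405864950551 q6 -52.92505841846831
```

Emit:
{"method": "apply_moves", "body": {"claw": [0.8,0.8,0.8,0.8,0.8], "travel": [[-0.133,-0.1625,0],[-0.133,-0.1625,0],[-0.133,-0.1625,0],[-0.133,-0.1625,0],[-0.133,-0.1625,0]], "turn": [[0,0,0],[0,0,0],[0,0,0],[0,0,0],[0,0,0]], "newtons": 40}}

```text
t: 0.52
tcp_pos: [0.3027, 0.3986, 0.2076]
tool_rot: [0.216, 0.976, -0.004, -0.001]
force: [0.1, 0.3, -0.4]
finger_gap: 0.898
gripper_force: 0.0
```

Emit:
{"method": "apply_moves", "body": {"claw": [0.8,0.8,0.8,0.8,0.8], "travel": [[-0.133,-0.1625,0],[-0.133,-0.1625,0],[-0.133,-0.1625,0],[-0.133,-0.1625,0],[-0.133,-0.1625,0]], "turn": [[0,0,0],[0,0,0],[0,0,0],[0,0,0],[0,0,0]]}}

```text
t: 0.93
tcp_pos: [0.347, 0.2375, 0.2083]
tool_rot: [0.217, 0.976, -0.002, -0.0]
force: [-0.7, 0.6, 0.8]
finger_gap: 0.902
gripper_force: 0.0
```

Emit:
{"method": "apply_moves", "body": {"claw": [0.8,0.8,0.8,0.8,0.8], "travel": [[-0.133,-0.1625,0],[-0.133,-0.1625,0],[-0.133,-0.1625,0],[-0.133,-0.1625,0],[-0.133,-0.1625,0]], "turn": [[0,0,0],[0,0,0],[0,0,0],[0,0,0],[0,0,0]]}}

```text
t: 1.35
tcp_pos: [0.3917, 0.0745, 0.2089]
tool_rot: [0.218, 0.976, -0.001, 0.002]
force: [-0.3, -0.1, 0.2]
finger_gap: 0.902
gripper_force: 0.0
```

Emit:
{"method": "apply_moves", "body": {"claw": [0.8,0.8,0.8,0.8,0.8], "travel": [[-0.133,-0.1625,0],[-0.133,-0.1625,0],[-0.133,-0.1625,0],[-0.133,-0.1625,0],[-0.133,-0.1625,0]], "turn": [[0,0,0.1295],[0,0,0.1295],[0,0,0.1295],[0,0,0.1295],[0,0,0.1295]]}}

```text
t: 1.77
tcp_pos: [0.435, -0.0888, 0.2091]
tool_rot: [0.41, 0.912, -0.001, 0.004]
force: [1.5, -0.1, 0.3]
finger_gap: 0.902
gripper_force: 0.0
```

```bash
python3 - <<'E'
from fit import *
snap('wrist','w1.png')
P,C=pts(('wrist',))
for k,(x,y) in dict(a=(.45,-.2135),double=(.43,-.083)).items():
  try: print(k,*[np.round(v,4) for v in fit(P,x,y,0,zlo=.025)])
  except Exception as e: print(e)
cmd(.43,-.083,.2,41)
E
```

```text
a [ 0.4549 -0.2047] 59.5 0.065 0.0173 2501
double [ 0.4301 -0.0819] 132.0 0.0838 0.0345 4625
pos [ 0.433  -0.0856  0.2086] t 1.82 F [-0.2  0.4  0.5] gap 0.902 gf 0.0
travel [ 0.005  -0.0006  0.0108] turn [0.0003 0.0009 0.0039] rows 0.2280304943707325 0.10035104684588161 q6 -51.925058418468325
```

View pics/w1.png

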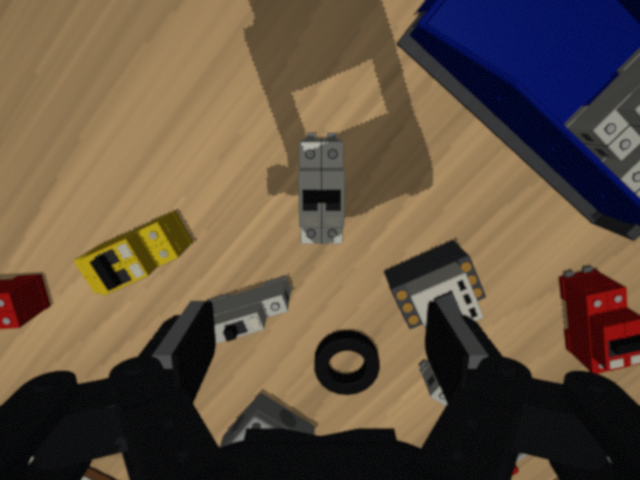

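The wrist picture shows the double aligned at (322,190). Its depth fit (0.430, −0.082, 132°) matches the average of the two fixed cameras, so I'll descend.

```bash
python3 -c "
from h import *
cmd(.430,-.082,.022,42)"
```

```text
pos [ 0.433  -0.0856  0.2086] t 1.82 F [-0.2  0.4  0.5] gap 0.902 gf 0.0
travel [0.0065 0.     0.2333] turn [ 0.0003  0.0009 -0.0017] rows 4.477086669399553 0.04770688942808461 q6 -52.796543171824354
```

Emit:
{"method": "apply_moves", "body": {"claw": [0.8,0.8,0.8,0.8,0.8], "travel": [[0.0065,0,0.03],[0.0065,0,0.07],[0.0065,0,0.11],[0.0065,0,0.14],[0.0065,0,0.16]], "turn": [[0,0.001,-0.002],[0,0.001,-0.002],[0,0.001,-0.002],[0,0.001,-0.002],[0,0.001,-0.002]]}}

```text
t: 2.23
tcp_pos: [0.4255, -0.0759, 0.0784]
tool_rot: [0.403, 0.915, 0.001, -0.004]
force: [1.1, -0.6, 0.1]
finger_gap: 0.897
gripper_force: 0.0
```

Emit:
{"method": "apply_moves", "body": {"claw": [0.8,0.8,0.8,0.8,0.8], "travel": [[0,0,0.02],[0,0,0.045],[0,0,0.065],[0,0,0.073],[0,0,0.073]], "turn": [[0,0,0],[0,0,0],[0,0,0],[0,0,0],[0,0,0]]}}

```text
t: 2.65
tcp_pos: [0.4259, -0.0765, 0.0209]
tool_rot: [0.403, 0.915, 0.001, -0.003]
force: [0.1, 0.1, 1.2]
finger_gap: 0.903
gripper_force: 0.0
```

Emit:
{"method": "apply_moves", "body": {"claw": [-0.3,-0.3,-0.3,-0.3,-0.3], "travel": [[0,0,0],[0,0,0],[0,0,0],[0,0,0],[0,0,0]], "turn": [[0,0,0],[0,0,0],[0,0,0],[0,0,0],[0,0,0]], "newtons": 40}}

```text
t: 3.07
tcp_pos: [0.4275, -0.0785, 0.0232]
tool_rot: [0.404, 0.915, 0.001, -0.0]
force: [-0.1, 0.4, 6.7]
finger_gap: 0.407
gripper_force: 40.3
```

Emit:
{"method": "apply_moves", "body": {"claw": [-0.3,-0.3,-0.3,-0.3,-0.3], "travel": [[0,0,-0.02],[0,0,-0.06],[0,0,-0.11],[0,0,-0.15],[0,0,-0.175]], "turn": [[0,0,0],[0,0,0],[0,0,0],[0,0,0],[0,0,0]]}}

```text
t: 3.48
tcp_pos: [0.428, -0.079, 0.1653]
tool_rot: [0.404, 0.915, 0.001, 0.001]
force: [0.8, -0.5, -2.7]
finger_gap: 0.406
gripper_force: 41.6
```

```bash
python3 -c "
from h import *
cmd(.486,.130,.16,2.9)"
```

```text
pos [ 0.428  -0.079   0.1653] t 3.48 F [ 0.8 -0.5 -2.7] gap 0.406 gf 41.55202567577362
travel [0.1442 0.2296 0.0068] turn [6.000e-04 1.000e-04 2.192e-01] rows 5.203599457016068 5.51129377011218 q6 12.075434413662066
```

Emit:
{"method": "apply_moves", "body": {"claw": [-0.3,-0.3,-0.3,-0.3,-0.3], "travel": [[0.02,0.032,0.001],[0.055,0.087,0.003],[0.09,0.143,0.004],[0.12,0.19,0.006],[0.135,0.215,0.007]], "turn": [[0,0,0.035],[0,0,0.075],[0,0,0.115],[0,0,0.15],[0,0,0.18]]}}

```text
t: 3.9
tcp_pos: [0.4724, 0.0863, 0.158]
tool_rot: [0.632, 0.775, 0.0, -0.002]
force: [0.9, -1.2, -3.1]
finger_gap: 0.404
gripper_force: 41.4
```

Emit:
{"method": "apply_moves", "body": {"claw": [-0.3,-0.3], "travel": [[0,0,0],[0,0,0]], "turn": [[0,0,0.02],[0,0,0.039]]}}

```text
t: 4.07
tcp_pos: [0.4725, 0.0871, 0.1577]
tool_rot: [0.675, 0.738, 0.0, -0.002]
force: [0.1, -1.3, -3.3]
finger_gap: 0.404
gripper_force: 41.5
```

```bash
python3 -c "
from h import *
snap('wrist','w2.png')
cmd(.486,.130,.06,2.9)"
```

```text
pos [0.4722 0.0862 0.1577] t 4.12 F [ 0.4 -1.  -2.3] gap 0.405 gf 41.53215765953064
travel [0.0527 0.0222 0.1221] turn [-0.0009 -0.0008  0.0109] rows 2.5874837471681267 0.2766041926545513 q6 12.075434413662066
```

View pics/w2.png

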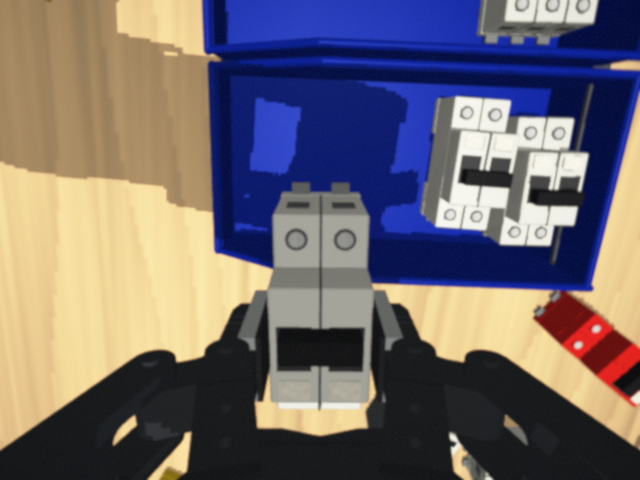

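The wrist view shows the double held upright with the bin ahead, and the stock at about (510,170). I'll measure the bin from this depth map.

```bash
cat > binfit.py <<'E'
from fit import *
def go(y0,y1):
    P,C=pts(('wrist',))
    b=(C[:,2]>1.6*C[:,0])&(C[:,2]>1.5*C[:,1])&(C[:,2]>30)
    R=P[b&(P[:,2]>.084)&(P[:,2]<.1)]
    for yy in(y0,y1):
      for x in(.48,.52,.56,.6):
        k=R[(abs(R[:,0]-x)<.02)&(abs(R[:,1]-yy)<.012)];print((yy,x),len(k),np.median(k[:,1]).round(4) if len(k) else '',end=' ')
    ym=(y0+y1)/2
    k=R[(abs(R[:,1]-ym)<.02)];print('back',np.percentile(k[:,0],[2,50,98]) if len(k) else '')
    k=P[b&(P[:,2]>.04)&(P[:,2]<.056)&(P[:,0]<.44)&(abs(P[:,1]-ym)<.03)];print('lip',np.percentile(k[:,0],[2,50,98]) if len(k) else '')
    g=P[(C.min(1)>90)&(P[:,2]>.045)&(P[:,2]<.095)&(P[:,0]>.5)&(abs(P[:,1]-ym)<.055)]
    print('stock',np.percentile(g,[1,99],axis=0) if len(g) else '')
    f=P[b&(abs(P[:,1]-ym)<.04)&(P[:,2]<.03)];print('floor z',np.median(f[:,2]) if len(f) else '')
E
python3 -c "
from binfit import *
go(.0659,.187)"
```

```text
(0.0659, 0.48) 0  (0.0659, 0.52) 619 0.0683 (0.0659, 0.56) 740 0.0702 (0.0659, 0.6) 718 0.0722 (0.187, 0.48) 1642 0.1896 (0.187, 0.52) 1401 0.1907 (0.187, 0.56) 1053 0.1916 (0.187, 0.6) 833 0.193 back [0.63271782 0.63485582 0.63733388]
lip [0.39609419 0.39979478 0.40278449]
stock [[0.54937194 0.08801735 0.04622343]
 [0.63613508 0.17725918 0.08485281]]
floor z 0.009667959550932581
```

Emit:
{"method": "apply_moves", "body": {"claw": [-0.3,-0.3,-0.3], "travel": [[0.027,0.011,0],[0.055,0.022,0],[0.055,0.022,0]], "turn": [[0,0,0.005],[0,0,0.011],[0,0,0.011]]}}

```text
t: 4.37
tcp_pos: [0.4878, 0.1328, 0.1581]
tool_rot: [0.688, 0.726, 0.002, -0.001]
force: [0.5, -0.9, -2.4]
finger_gap: 0.405
gripper_force: 41.6
```

```bash
python3 -c "
from h import *
cmd(.486,.132,.034,2.9)"
```

```text
pos [0.4878 0.1328 0.1581] t 4.37 F [ 0.5 -0.9 -2.4] gap 0.405 gf 41.60460591316223
travel [-0.0015 -0.0023  0.1552] turn [ 0.0001 -0.0014  0.0011] rows 2.9771968083415814 0.04396813600471082 q6 12.295248526819876
```

Emit:
{"method": "apply_moves", "body": {"claw": [-0.3,-0.3,-0.3,-0.3,-0.3], "travel": [[-0.001,-0.002,0.03],[-0.001,-0.002,0.07],[-0.001,-0.002,0.11],[-0.001,-0.002,0.135],[-0.001,-0.002,0.145]], "turn": [[0,-0.001,0],[0,-0.001,0],[0,-0.001,0],[0,-0.001,0],[0,-0.001,0]]}}

```text
t: 4.78
tcp_pos: [0.4822, 0.1289, 0.0392]
tool_rot: [0.688, 0.725, -0.003, -0.003]
force: [-0.7, -1.0, -2.5]
finger_gap: 0.406
gripper_force: 41.5
```

Emit:
{"method": "apply_moves", "body": {"claw": [-0.3,-0.3,-0.3,-0.3,-0.3], "travel": [[0,0,0.002],[0,0,0.004],[0,0,0.006],[0,0,0.007],[0,0,0.008]], "turn": [[0,0,0],[0,0,0],[0,0,0],[0,0,0],[0,0,0]]}}

```text
t: 5.2
tcp_pos: [0.4858, 0.1296, 0.0366]
tool_rot: [0.688, 0.725, -0.0, 0.0]
force: [0.5, -0.3, -2.7]
finger_gap: 0.41
gripper_force: 41.5
```

Emit:
{"method": "apply_moves", "body": {"claw": [-0.3,-0.3,-0.3], "travel": [[0,0,0.001],[0,0,0.002],[0,0,0.003]], "turn": [[0,0,0],[0,0,0],[0,0,0]]}}

```text
t: 5.45
tcp_pos: [0.4851, 0.1297, 0.0334]
tool_rot: [0.688, 0.725, -0.001, -0.0]
force: [-0.1, 0.7, -2.9]
finger_gap: 0.405
gripper_force: 41.5
```

Emit:
{"method": "apply_moves", "body": {"claw": [-0.3,-0.3,-0.3], "travel": [[0,0,0.001],[0,0,0.0015],[0,0,0.0015]], "turn": [[0,0,0],[0,0,0],[0,0,0]]}}

```text
t: 5.7
tcp_pos: [0.4851, 0.1296, 0.0332]
tool_rot: [0.688, 0.725, -0.001, -0.0]
force: [-2.1, -0.9, 8.8]
finger_gap: 0.404
gripper_force: 42.9
```

Contact with the floor (force +8.8 N). I'll release to about 60 mm and retract.

Emit:
{"method": "apply_moves", "body": {"claw": [0.3,0.3,0.3,0.3], "travel": [[0,0,0],[0,0,0],[0,0,0],[0,0,0]], "turn": [[0,0,0],[0,0,0],[0,0,0],[0,0,0]]}}

```text
t: 6.03
tcp_pos: [0.485, 0.1297, 0.0319]
tool_rot: [0.688, 0.725, -0.001, -0.0]
force: [-0.4, 0.6, -0.3]
finger_gap: 0.653
gripper_force: 0.0
```

Emit:
{"method": "apply_moves", "body": {"claw": [0.3,0.3,0.3,0.3,0.3], "travel": [[0,0,-0.02],[0,0,-0.06],[0,0,-0.11],[0,0,-0.16],[0,0,-0.2]], "turn": [[0,0,0],[0,0,0],[0,0,0],[0,0,0],[0,0,0]]}}

```text
t: 6.45
tcp_pos: [0.4855, 0.1298, 0.1943]
tool_rot: [0.688, 0.725, -0.0, 0.0]
force: [0.8, -0.2, 0.2]
finger_gap: 0.65
gripper_force: 0.0
```

```bash
python3 -c "
from fit import *
snap('wrist')
P,C=pts(('wrist',))
print(*[np.round(v,4) for v in fit(P,.486,.128,0,zlo=.06,zhi=.09)])
cmd(.676,-.130,.19,97.5)"
```

```text
[0.4855 0.1253] 92.5 0.0442 0.0345 3075
pos [0.4896 0.1302 0.1999] t 6.5 F [ 1.7 -0.2  3.1] gap 0.647 gf 0.0
travel [-0.3371  0.2153  0.0152] turn [ 0.0032 -0.0025  0.4752] rows 7.679318423949566 11.94571046582963 q6 71.61447294534128
```

Emit:
{"method": "apply_moves", "body": {"claw": [0.8,0.8,0.8,0.8,0.8], "travel": [[-0.04,0.025,0],[-0.08,0.05,0],[-0.12,0.075,0],[-0.16,0.1,0],[-0.19,0.12,0]], "turn": [[0,0,0.035],[0,0,0.073],[0,0,0.11],[0,0,0.148],[0,0,0.18]]}}

```text
t: 6.92
tcp_pos: [0.5905, -0.0196, 0.1915]
tool_rot: [0.865, 0.502, -0.001, 0.0]
force: [0.6, 1.5, -0.3]
finger_gap: 0.901
gripper_force: 0.0
```

```bash
python3 -c "
from h import *
cmd(.676,-.130,.19,95)"
```

```text
pos [ 0.5905 -0.0196  0.1915] t 6.92 F [ 0.6  1.5 -0.3] gap 0.901 gf 0.0
travel [-0.0667  0.1613  0.002 ] turn [2.000e-04 6.000e-04 3.068e-01] rows 3.3493487672786797 7.712812176609209 q6 74.11447294534128
```

Emit:
{"method": "apply_moves", "body": {"claw": [0.8,0.8,0.8,0.8,0.8], "travel": [[-0.014,0.033,0],[-0.028,0.065,0.001],[-0.042,0.1,0.002],[-0.055,0.133,0.002],[-0.0667,0.161,0.002]], "turn": [[0,0,0.035],[0,0,0.07],[0,0,0.105],[0,0,0.14],[0,0,0.175]]}}

```text
t: 7.33
tcp_pos: [0.6758, -0.1284, 0.1891]
tool_rot: [0.969, 0.248, -0.001, 0.0]
force: [0.2, 0.6, 0.3]
finger_gap: 0.904
gripper_force: 0.0
```

Emit:
{"method": "apply_moves", "body": {"claw": [0.8,0.8,0.8,0.8,0.8], "travel": [[0,0,0],[0,0,0],[0,0,0],[0,0,0],[0,0,0]], "turn": [[0,0,0.035],[0,0,0.07],[0,0,0.105],[0,0,0.132],[0,0,0.132]]}}

```text
t: 7.75
tcp_pos: [0.6746, -0.1267, 0.1891]
tool_rot: [0.999, 0.046, -0.002, 0.0]
force: [-0.4, 0.0, 0.5]
finger_gap: 0.897
gripper_force: 0.0
```

```bash
python3 -c "
from fit import *
snap('wrist')
P,C=pts(('wrist',))
c,a,*r=fit(P,.676,-.130,0,zlo=.025);print(c,a,r)
cmd(*c,.022,a+90)"
```

```text
[ 0.67978477 -0.1279198 ] 7.499999999999999 [np.float64(0.08369989626961638), np.float64(0.052136581182892605), 7743]
pos [ 0.6747 -0.1266  0.1892] t 7.8 F [0.  1.  0.7] gap 0.893 gf 0.0
travel [0.0069 0.0022 0.209 ] turn [ 0.      0.001  -0.0114] rows 4.012746302002476 0.28800103276046357 q6 71.84288264337664
```

Emit:
{"method": "apply_moves", "body": {"claw": [0.8,0.8,0.8,0.8,0.8], "travel": [[0.007,0.002,0],[0.007,0.002,0.03],[0.007,0.002,0.07],[0.007,0.002,0.11],[0.007,0.002,0.135]], "turn": [[0,0.001,-0.011],[0,0.001,-0.011],[0,0.001,-0.011],[0,0.001,-0.011],[0,0.001,-0.011]]}}

```text
t: 8.22
tcp_pos: [0.6786, -0.1271, 0.0787]
tool_rot: [0.998, 0.065, -0.002, -0.001]
force: [-1.5, -0.3, -0.6]
finger_gap: 0.9
gripper_force: 0.0
```

Emit:
{"method": "apply_moves", "body": {"claw": [0.8,0.8,0.8,0.8,0.8], "travel": [[0,0,0.02],[0,0,0.045],[0,0,0.065],[0,0,0.074],[0,0,0.074]], "turn": [[0,0,0],[0,0,0],[0,0,0],[0,0,0],[0,0,0]]}}

```text
t: 8.63
tcp_pos: [0.6789, -0.1272, 0.0204]
tool_rot: [0.998, 0.065, -0.002, -0.001]
force: [-0.2, -0.8, -0.7]
finger_gap: 0.902
gripper_force: 0.0
```

Emit:
{"method": "apply_moves", "body": {"claw": [0,0,0,0,0], "travel": [[0,0,0],[0,0,0],[0,0,0],[0,0,0],[0,0,0]], "turn": [[0,0,0],[0,0,0],[0,0,0],[0,0,0],[0,0,0]], "newtons": 50}}

```text
t: 9.05
tcp_pos: [0.6819, -0.1281, 0.0245]
tool_rot: [0.998, 0.064, 0.002, 0.001]
force: [0.9, 1.2, 2.7]
finger_gap: 0.608
gripper_force: 54.1
```

Emit:
{"method": "apply_moves", "body": {"claw": [0,0,0,0,0], "travel": [[0,0,-0.02],[0,0,-0.06],[0,0,-0.11],[0,0,-0.15],[0,0,-0.18]], "turn": [[0,0,0],[0,0,0],[0,0,0],[0,0,0],[0,0,0]]}}

```text
t: 9.47
tcp_pos: [0.681, -0.1281, 0.1698]
tool_rot: [0.998, 0.064, 0.002, 0.001]
force: [0.9, -0.1, -3.1]
finger_gap: 0.612
gripper_force: 53.7
```

```bash
python3 -c "
from h import *
cmd(.4995,.2605,.167,2.9)"
```

```text
pos [ 0.681  -0.1281  0.1698] t 9.47 F [ 0.9 -0.1 -3.1] gap 0.612 gf 53.697298765182495
travel [-0.1631 -0.5108  0.0019] turn [ 1.300e-03 -4.000e-04 -4.754e-01] rows 10.286349201586075 11.951686787567898 q6 24.643010389719564
```

Emit:
{"method": "apply_moves", "body": {"claw": [0,0,0,0,0], "travel": [[-0.01,-0.03,0],[-0.022,-0.07,0],[-0.035,-0.11,0],[-0.048,-0.15,0],[-0.06,-0.188,0]], "turn": [[0,0,-0.03],[0,0,-0.065],[0,0,-0.1],[0,0,-0.135],[0,0,-0.17]]}}

```text
t: 9.88
tcp_pos: [0.6116, 0.0166, 0.1662]
tool_rot: [0.945, 0.327, -0.001, -0.0]
force: [-0.1, 0.8, -3.8]
finger_gap: 0.613
gripper_force: 53.6
```

```bash
python3 -c "
from h import *
cmd(.4995,.2605,.167,2.9)"
```

```text
pos [0.6116 0.0166 0.1662] t 9.88 F [-0.1  0.8 -3.8] gap 0.613 gf 53.55215907096863
travel [ 0.0785 -0.3262 -0.0008] turn [-3.000e-04  2.000e-04 -3.038e-01] rows 6.437234589596438 7.638010162317291 q6 24.643010389719564
```

Emit:
{"method": "apply_moves", "body": {"claw": [0,0,0,0,0], "travel": [[0.009,-0.038,0],[0.018,-0.076,0],[0.027,-0.114,0],[0.036,-0.15,0],[0.045,-0.187,0]], "turn": [[0,0,-0.035],[0,0,-0.07],[0,0,-0.105],[0,0,-0.14],[0,0,-0.17]]}}

```text
t: 10.3
tcp_pos: [0.5485, 0.1564, 0.1662]
tool_rot: [0.825, 0.565, -0.0, 0.0]
force: [0.6, 0.8, -2.7]
finger_gap: 0.612
gripper_force: 53.6
```

```bash
python3 -c "
from binfit import *
snap('wrist')
go(.199,.319)
cmd(.4995,.2605,.167,2.9)"
```

```text
(0.199, 0.48) 889 0.1954 (0.199, 0.52) 811 0.1981 (0.199, 0.56) 1039 0.1994 (0.199, 0.6) 1284 0.2006 (0.319, 0.48) 1117 0.318 (0.319, 0.52) 0  (0.319, 0.56) 0  (0.319, 0.6) 0  back [0.62492659 0.62651794 0.6283586 ]
lip [0.38718595 0.39147379 0.39425832]
stock [[0.56724914 0.22260063 0.05313205]
 [0.63075467 0.29425368 0.09312324]]
floor z 0.009617894473595411
pos [0.5446 0.1617 0.166 ] t 10.35 F [-3.6  3.9 -3.7] gap 0.614 gf 53.661346435546875
travel [ 0.0953 -0.0966 -0.0004] turn [-0.0018 -0.0009 -0.1321] rows 2.6036930765364685 3.3217837267166495 q6 24.643010389719564
```

Emit:
{"method": "apply_moves", "body": {"claw": [0,0,0,0,0], "travel": [[0.025,-0.025,0],[0.05,-0.05,0],[0.075,-0.075,0],[0.095,-0.096,0],[0.095,-0.096,0]], "turn": [[-0.001,0,-0.035],[-0.001,0,-0.07],[-0.001,0,-0.105],[-0.001,0,-0.132],[-0.001,0,-0.132]]}}

```text
t: 10.77
tcp_pos: [0.5031, 0.2574, 0.1661]
tool_rot: [0.691, 0.723, 0.0, 0.0]
force: [-0.3, -0.4, -2.6]
finger_gap: 0.615
gripper_force: 53.8
```

Emit:
{"method": "apply_moves", "body": {"claw": [0,0], "travel": [[0,0,0],[0,0,0]], "turn": [[0,0,0],[0,0,0]]}}

```text
t: 10.93
tcp_pos: [0.5064, 0.2537, 0.1663]
tool_rot: [0.693, 0.721, 0.001, 0.002]
force: [-0.6, 0.5, -2.8]
finger_gap: 0.615
gripper_force: 53.8
```

```bash
python3 -c "
from binfit import *
snap('wrist','w3.png')
go(.199,.319)
cmd(.498,.260,.035,2.9)"
```

```text
(0.199, 0.48) 0  (0.199, 0.52) 0  (0.199, 0.56) 0  (0.199, 0.6) 1049 0.2029 (0.319, 0.48) 1245 0.3225 (0.319, 0.52) 1010 0.3232 (0.319, 0.56) 736 0.3242 (0.319, 0.6) 617 0.3258 back [0.62432712 0.62619949 0.62900176]
lip [0.38748292 0.39141295 0.39408143]
stock [[0.56556465 0.22508343 0.04680269]
 [0.62820591 0.30952987 0.09228061]]
floor z 0.009691035221532966
pos [0.5067 0.2534 0.1664] t 10.98 F [ 0.1 -0.7 -3.1] gap 0.613 gf 53.76309156417847
travel [ 0.009  -0.0112  0.1641] turn [ 0.0013  0.0006 -0.0039] rows 3.160968246782585 0.10328119250460188 q6 24.668537054438247
```

View pics/w3.png

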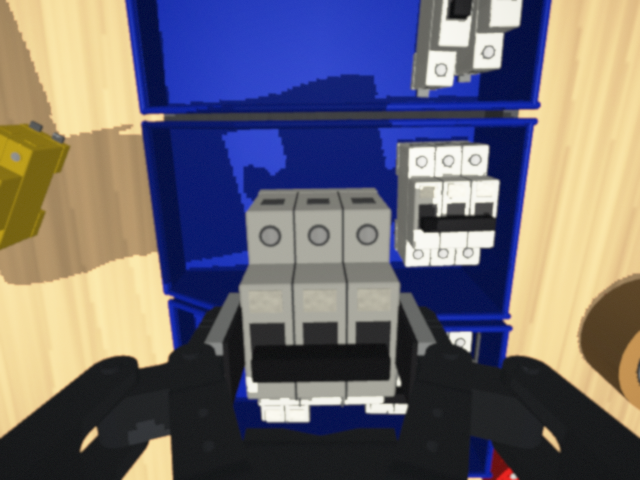

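The triple hangs upright over the middle bin, and the triple stock at (450,205) confirms the bin. I'll centre and lower.

Emit:
{"method": "apply_moves", "body": {"claw": [0,0,0,0,0], "travel": [[0.007,-0.013,0],[0.007,-0.013,0.03],[0.007,-0.013,0.07],[0.007,-0.013,0.11],[0.007,-0.013,0.135]], "turn": [[0.001,0,-0.004],[0.001,0,-0.004],[0.001,0,-0.004],[0.001,0,-0.004],[0.001,0,-0.004]]}}

```text
t: 11.4
tcp_pos: [0.4946, 0.2582, 0.0562]
tool_rot: [0.689, 0.725, -0.002, -0.0]
force: [0.5, -0.4, -3.6]
finger_gap: 0.613
gripper_force: 53.7
```

Emit:
{"method": "apply_moves", "body": {"claw": [0,0,0,0], "travel": [[0,0,0.008],[0,0,0.015],[0,0,0.018],[0,0,0.018]], "turn": [[0,0,0],[0,0,0],[0,0,0],[0,0,0]]}}

```text
t: 11.73
tcp_pos: [0.4971, 0.2593, 0.0447]
tool_rot: [0.688, 0.725, 0.001, 0.001]
force: [-0.2, -0.1, -3.3]
finger_gap: 0.611
gripper_force: 53.7
```

```bash
python3 -c "
from h import *
cmd(.498,.262,.0345,2.9)"
```

```text
pos [0.4971 0.2593 0.0447] t 11.73 F [-0.2 -0.1 -3.3] gap 0.611 gf 53.67693901062012
travel [0.0033 0.0013 0.0128] turn [0.0008 0.0003 0.0004] rows 0.25466285662623417 0.02347507423151374 q6 24.849056115215006
```

Emit:
{"method": "apply_moves", "body": {"claw": [0,0,0,0,0], "travel": [[0.002,0.001,0.003],[0.003,0.001,0.006],[0.003,0.001,0.008],[0.003,0.001,0.009],[0.003,0.001,0.01]], "turn": [[0,0,0],[0,0,0],[0,0,0],[0,0,0],[0,0,0]]}}

```text
t: 12.15
tcp_pos: [0.4971, 0.2618, 0.0363]
tool_rot: [0.688, 0.725, 0.0, 0.001]
force: [0.6, 0.3, -3.1]
finger_gap: 0.615
gripper_force: 53.8
```

Emit:
{"method": "apply_moves", "body": {"claw": [0,0,0], "travel": [[0,0,0.001],[0,0,0.002],[0,0,0.0025]], "turn": [[0,0,0],[0,0,0],[0,0,0]]}}

```text
t: 12.4
tcp_pos: [0.497, 0.2616, 0.0345]
tool_rot: [0.688, 0.725, -0.0, 0.001]
force: [-1.6, -1.4, 4.2]
finger_gap: 0.614
gripper_force: 54.5
```

Emit:
{"method": "apply_moves", "body": {"claw": [0.7,0.7,0.7,0.7], "travel": [[0,0,0],[0,0,0],[0,0,0],[0,0,0]], "turn": [[0,0,0],[0,0,0],[0,0,0],[0,0,0]]}}

```text
t: 12.73
tcp_pos: [0.4973, 0.2618, 0.0343]
tool_rot: [0.688, 0.725, 0.0, 0.001]
force: [0.1, -0.7, -0.7]
finger_gap: 0.85
gripper_force: 0.0
```

Emit:
{"method": "apply_moves", "body": {"claw": [0.7,0.7,0.7,0.7,0.7], "travel": [[0,0,-0.02],[0,0,-0.06],[0,0,-0.11],[0,0,-0.16],[0,0,-0.2]], "turn": [[0,0,0],[0,0,0],[0,0,0],[0,0,0],[0,0,0]]}}

```text
t: 13.15
tcp_pos: [0.4974, 0.2621, 0.1969]
tool_rot: [0.688, 0.725, 0.001, 0.001]
force: [0.7, 0.7, 0.3]
finger_gap: 0.848
gripper_force: 0.0
```

```bash
python3 -c "
from fit import *
snap('wrist')
P,C=pts(('wrist',))
print(*[np.round(v,4) for v in fit(P,.497,.26,0,zlo=.06,zhi=.09)])
cmd(.449,-.2135,.19,-29)"
```

```text
[0.4972 0.2585] 4.0 0.0524 0.0442 4603
pos [0.5013 0.2635 0.2031] t 13.2 F [1.6 0.8 3. ] gap 0.849 gf 0.0
travel [-0.592  -0.0971  0.0135] turn [ 0.0046 -0.0021  0.1779] rows 11.5117220469697 4.474851641126042 q6 3.5688602760403114
```

Emit:
{"method": "apply_moves", "body": {"claw": [0.4,0.4,0.4,0.4,0.4], "travel": [[-0.05,-0.008,0],[-0.1,-0.016,0],[-0.15,-0.025,0],[-0.2,-0.033,0],[-0.24,-0.04,0]], "turn": [[0,0,0],[0,0,0],[0,0,0],[0,0,0],[0,0,0]]}}

```text
t: 13.62
tcp_pos: [0.4743, 0.0663, 0.1943]
tool_rot: [0.688, 0.725, -0.0, 0.001]
force: [0.9, 0.6, 0.5]
finger_gap: 0.701
gripper_force: 0.0
```

Emit:
{"method": "apply_moves", "body": {"claw": [0.4,0.4,0.4,0.4,0.4], "travel": [[-0.05,-0.008,0],[-0.1,-0.016,0],[-0.15,-0.025,0],[-0.2,-0.033,0],[-0.24,-0.04,0]], "turn": [[0,0,0],[0,0,0],[0,0,0],[0,0,0],[0,0,0]]}}

```text
t: 14.03
tcp_pos: [0.4527, -0.1277, 0.1945]
tool_rot: [0.689, 0.725, -0.0, 0.001]
force: [0.8, 1.0, -0.7]
finger_gap: 0.696
gripper_force: 0.0
```

```bash
python3 -c "
from h import *
cmd(.449,-.2135,.19,-29)"
```

```text
pos [ 0.4527 -0.1277  0.1945] t 14.03 F [ 0.8  1.  -0.7] gap 0.696 gf 0.0
travel [-0.1069 -0.0101  0.0059] turn [0.0008 0.0005 0.1774] rows 2.062482797585058 4.460588849018269 q6 3.5688602760403114
```

Emit:
{"method": "apply_moves", "body": {"claw": [0.4,0.4,0.4,0.4,0.4], "travel": [[-0.03,-0.003,0],[-0.06,-0.006,0],[-0.09,-0.009,0],[-0.106,-0.01,0],[-0.106,-0.01,0]], "turn": [[0,0,0.036],[0,0,0.072],[0,0,0.108],[0,0,0.144],[0,0,0.177]]}}

```text
t: 14.45
tcp_pos: [0.45, -0.2135, 0.1946]
tool_rot: [0.863, 0.505, 0.0, 0.002]
force: [1.1, 0.5, -0.2]
finger_gap: 0.702
gripper_force: 0.0
```

Emit:
{"method": "apply_moves", "body": {"claw": [0.4,0.4], "travel": [[0,0,0],[0,0,0]], "turn": [[0,0,0],[0,0,0]]}}

```text
t: 14.62
tcp_pos: [0.4492, -0.2099, 0.1943]
tool_rot: [0.86, 0.51, 0.0, 0.0]
force: [0.3, -0.4, -0.1]
finger_gap: 0.704
gripper_force: 0.0
```

```bash
python3 -c "
from fit import *
snap('wrist')
P,C=pts(('wrist',))
c,a,*r=fit(P,.449,-.2135,0,zlo=.025);print(c,a,r)
print(fit(P,.4455,-.327,0,zlo=.025))
cmd(*c,.022,a-90)"
```

```text
[ 0.4508615 -0.2129097] 59.5 [np.float64(0.0833551441696602), np.float64(0.01712224994011241), 2425]
(array([ 0.44177414, -0.31538264]), np.float64(114.5), np.float64(0.06169098082069813), np.float64(0.017379953317667507), 2350)
pos [ 0.4492 -0.2096  0.1944] t 14.67 F [0.5 0.2 0. ] gap 0.7 gf 0.0
travel [-0.0026  0.0036  0.2155] turn [0.0003 0.0001 0.01  ] rows 4.134508801277723 0.251115903457 q6 5.221978832854006
```

Emit:
{"method": "apply_moves", "body": {"claw": [0.4,0.4,0.4,0.4,0.4], "travel": [[-0.003,0.0035,0],[-0.003,0.0035,0.03],[-0.003,0.0035,0.07],[-0.003,0.0035,0.11],[-0.003,0.0035,0.135]], "turn": [[0,0,0.01],[0,0,0.01],[0,0,0.01],[0,0,0.01],[0,0,0.01]]}}

```text
t: 15.08
tcp_pos: [0.45, -0.2121, 0.0845]
tool_rot: [0.868, 0.496, -0.0, -0.001]
force: [-0.1, -0.0, -0.1]
finger_gap: 0.698
gripper_force: 0.0
```

Emit:
{"method": "apply_moves", "body": {"claw": [0.4,0.4,0.4,0.4,0.4], "travel": [[0,0,0.02],[0,0,0.045],[0,0,0.065],[0,0,0.078],[0,0,0.078]], "turn": [[0,0,0],[0,0,0],[0,0,0],[0,0,0],[0,0,0]]}}

```text
t: 15.5
tcp_pos: [0.45, -0.2123, 0.0224]
tool_rot: [0.868, 0.496, -0.001, -0.001]
force: [-0.0, 0.2, -0.0]
finger_gap: 0.7
gripper_force: 0.0
```

Emit:
{"method": "apply_moves", "body": {"claw": [-0.8,-0.8,-0.8,-0.8,-0.8], "travel": [[0,0,0],[0,0,0],[0,0,0],[0,0,0],[0,0,0]], "turn": [[0,0,0],[0,0,0],[0,0,0],[0,0,0],[0,0,0]], "newtons": 30}}

```text
t: 15.92
tcp_pos: [0.4516, -0.2141, 0.0252]
tool_rot: [0.869, 0.495, 0.001, 0.002]
force: [-0.5, 0.9, 4.4]
finger_gap: 0.203
gripper_force: 33.7
```

Emit:
{"method": "apply_moves", "body": {"claw": [-0.8,-0.8], "travel": [[0,0,0],[0,0,0]], "turn": [[0,0,0],[0,0,0]]}}

```text
t: 16.08
tcp_pos: [0.4516, -0.2141, 0.0252]
tool_rot: [0.869, 0.495, 0.001, 0.002]
force: [-0.1, 1.2, 6.1]
finger_gap: 0.198
gripper_force: 34.0
```

Emit:
{"method": "apply_moves", "body": {"claw": [-0.8,-0.8,-0.8,-0.8,-0.8], "travel": [[0,0,-0.02],[0,0,-0.06],[0,0,-0.11],[0,0,-0.15],[0,0,-0.185]], "turn": [[0,0,0],[0,0,0],[0,0,0],[0,0,0],[0,0,0]]}}

```text
t: 16.5
tcp_pos: [0.4508, -0.2136, 0.1744]
tool_rot: [0.869, 0.495, 0.0, 0.001]
force: [0.4, -0.9, -0.9]
finger_gap: 0.198
gripper_force: 33.1
```

```bash
python3 -c "
from h import *
cmd(.513,.394,.17,2.9)"
```

```text
pos [ 0.4508 -0.2136  0.1744] t 16.5 F [ 0.4 -0.9 -0.9] gap 0.198 gf 33.1271231174469
travel [ 0.693  -0.3203  0.0041] turn [ 0.0008  0.0005 -0.1864] rows 14.646202129002903 4.686268012813178 q6 34.62538662311309
```

Emit:
{"method": "apply_moves", "body": {"claw": [-0.8,-0.8,-0.8,-0.8,-0.8], "travel": [[0.03,-0.014,0],[0.07,-0.032,0],[0.115,-0.053,0],[0.16,-0.074,0],[0.205,-0.095,0]], "turn": [[0,0,0],[0,0,0],[0,0,0],[0,0,0],[0,0,0]]}}

```text
t: 16.92
tcp_pos: [0.4685, -0.0322, 0.1721]
tool_rot: [0.869, 0.495, 0.0, 0.001]
force: [0.4, 1.1, -1.2]
finger_gap: 0.199
gripper_force: 33.1
```

Emit:
{"method": "apply_moves", "body": {"claw": [-0.8,-0.8,-0.8,-0.8,-0.8], "travel": [[0.045,-0.021,0],[0.09,-0.042,0],[0.135,-0.062,0],[0.18,-0.083,0],[0.225,-0.104,0]], "turn": [[0,0,0],[0,0,0],[0,0,0],[0,0,0],[0,0,0]]}}

```text
t: 17.33
tcp_pos: [0.4886, 0.1655, 0.1717]
tool_rot: [0.869, 0.495, -0.0, 0.001]
force: [0.4, -0.0, -1.1]
finger_gap: 0.198
gripper_force: 33.1
```

```bash
python3 -c "
from h import *
cmd(.513,.394,.17,2.9)"
```

```text
pos [0.4886 0.1655 0.1717] t 17.33 F [ 0.4 -0.  -1.1] gap 0.198 gf 33.062583804130554
travel [ 0.2613 -0.1194  0.0018] turn [ 0.0003  0.0004 -0.1864] rows 5.512008747608115 4.685483699907687 q6 34.62538662311309
```

Emit:
{"method": "apply_moves", "body": {"claw": [-0.8,-0.8,-0.8,-0.8,-0.8], "travel": [[0.045,-0.021,0],[0.09,-0.041,0],[0.135,-0.062,0],[0.175,-0.08,0],[0.2,-0.091,0]], "turn": [[0,0,-0.038],[0,0,-0.076],[0,0,-0.114],[0,0,-0.15],[0,0,-0.18]]}}

```text
t: 17.75
tcp_pos: [0.5078, 0.342, 0.1714]
tool_rot: [0.693, 0.721, 0.001, 0.001]
force: [0.0, -0.1, -0.2]
finger_gap: 0.196
gripper_force: 33.1
```

```bash
python3 -c "
from h import *
cmd(.513,.394,.17,2.9)"
```

```text
pos [0.5078 0.342  0.1714] t 17.75 F [ 0.  -0.1 -0.2] gap 0.196 gf 33.09383511543274
travel [0.0647 0.009  0.0018] turn [ 0.0005 -0.     -0.0039] rows 1.254587238408648 0.09943103339232669 q6 34.62538662311309
```

Emit:
{"method": "apply_moves", "body": {"claw": [-0.8,-0.8,-0.8,-0.8,-0.8], "travel": [[0.03,0.004,0],[0.055,0.008,0],[0.065,0.009,0],[0.065,0.009,0],[0.065,0.009,0]], "turn": [[0,0,-0.004],[0,0,-0.004],[0,0,-0.004],[0,0,-0.004],[0,0,-0.004]]}}

```text
t: 18.17
tcp_pos: [0.5131, 0.3897, 0.171]
tool_rot: [0.692, 0.722, -0.001, 0.001]
force: [0.2, 0.1, -1.1]
finger_gap: 0.2
gripper_force: 33.1
```

```bash
python3 -c "
from binfit import *
snap('wrist','w4.png')
go(.331,.4525)
cmd(.513,.394,.0352,2.9)"
```

```text
(0.331, 0.48) 324 0.3285 (0.331, 0.52) 0  (0.331, 0.56) 592 0.3334 (0.331, 0.6) 1256 0.3341 (0.4525, 0.48) 609 0.4518 (0.4525, 0.52) 593 0.454 (0.4525, 0.56) 619 0.4559 (0.4525, 0.6) 856 0.4567 back [0.61804673 0.61993217 0.62269183]
lip [0.38149648 0.38516993 0.38788103]
stock [[0.57016    0.3490875  0.04581626]
 [0.6226842  0.44216483 0.09244427]]
floor z 0.009677510831480772
pos [0.5132 0.3892 0.1711] t 18.22 F [ 0.3  0.2 -0.7] gap 0.196 gf 33.10346961021423
travel [0.0065 0.     0.1699] turn [-0.0001  0.0008 -0.0025] rows 3.262192671220191 0.06722672456384006 q6 34.62538662311309
```

View pics/w4.png

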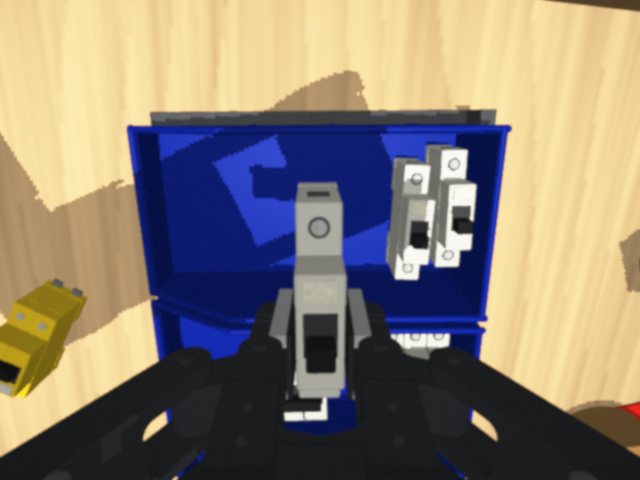

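The single hangs upright over the singles bin, with the two single-pole stock breakers at (410,215) and (455,205). Lowering.

Emit:
{"method": "apply_moves", "body": {"claw": [-0.8,-0.8,-0.8,-0.8,-0.8], "travel": [[0.005,0.001,0],[0.005,0.001,0.03],[0.005,0.001,0.07],[0.005,0.001,0.11],[0.005,0.001,0.14]], "turn": [[0,0.001,-0.002],[0,0.001,-0.002],[0,0.001,-0.002],[0,0.001,-0.002],[0,0.001,-0.002]]}}

```text
t: 18.63
tcp_pos: [0.5139, 0.3928, 0.0577]
tool_rot: [0.69, 0.724, 0.0, -0.001]
force: [-0.1, -0.1, -1.0]
finger_gap: 0.201
gripper_force: 33.1
```

Emit:
{"method": "apply_moves", "body": {"claw": [-0.8,-0.8,-0.8,-0.8], "travel": [[0,0,0.008],[0,0,0.016],[0,0,0.02],[0,0,0.02]], "turn": [[0,0,0],[0,0,0],[0,0,0],[0,0,0]]}}

```text
t: 18.97
tcp_pos: [0.5155, 0.3945, 0.0443]
tool_rot: [0.69, 0.724, 0.002, -0.0]
force: [0.6, 0.1, -0.4]
finger_gap: 0.197
gripper_force: 33.1
```

```bash
python3 -c "
from h import *
cmd(.512,.3925,.0352,2.9)"
```

```text
pos [0.5155 0.3945 0.0443] t 18.97 F [ 0.6  0.1 -0.4] gap 0.197 gf 33.05181384086609
travel [-0.0023 -0.0045  0.0114] turn [ 0.0008 -0.0008 -0.0006] rows 0.23879554628473418 0.03211228316994208 q6 34.57383017009613
```

Emit:
{"method": "apply_moves", "body": {"claw": [-0.8,-0.8,-0.8,-0.8,-0.8], "travel": [[-0.001,-0.002,0.003],[-0.002,-0.004,0.005],[-0.002,-0.004,0.007],[-0.002,-0.004,0.008],[-0.002,-0.004,0.009]], "turn": [[0,0,0],[0,0,0],[0,0,0],[0,0,0],[0,0,0]]}}

```text
t: 19.38
tcp_pos: [0.5116, 0.3929, 0.0367]
tool_rot: [0.689, 0.724, 0.001, -0.0]
force: [-0.9, 0.3, -1.1]
finger_gap: 0.201
gripper_force: 33.1
```

Emit:
{"method": "apply_moves", "body": {"claw": [-0.8,-0.8,-0.8], "travel": [[0,0,0.001],[0,0,0.002],[0,0,0.0025]], "turn": [[0,0,0],[0,0,0],[0,0,0]]}}

```text
t: 19.63
tcp_pos: [0.5117, 0.393, 0.0352]
tool_rot: [0.689, 0.724, 0.001, -0.0]
force: [-2.8, -1.0, 7.0]
finger_gap: 0.198
gripper_force: 34.2
```

Emit:
{"method": "apply_moves", "body": {"claw": [-0.1,-0.1,-0.1,-0.1], "travel": [[0,0,0],[0,0,0],[0,0,0],[0,0,0]], "turn": [[0,0,0],[0,0,0],[0,0,0],[0,0,0]]}}

```text
t: 19.97
tcp_pos: [0.5115, 0.3927, 0.0342]
tool_rot: [0.689, 0.724, 0.001, -0.0]
force: [1.1, 0.1, -0.4]
finger_gap: 0.455
gripper_force: 0.0
```

Emit:
{"method": "apply_moves", "body": {"claw": [-0.1,-0.1,-0.1,-0.1,-0.1], "travel": [[0,0,-0.02],[0,0,-0.06],[0,0,-0.11],[0,0,-0.16],[0,0,-0.2]], "turn": [[0,0,0],[0,0,0],[0,0,0],[0,0,0],[0,0,0]]}}

```text
t: 20.38
tcp_pos: [0.5119, 0.3927, 0.1972]
tool_rot: [0.689, 0.724, 0.002, 0.0]
force: [0.7, -0.5, 0.1]
finger_gap: 0.451
gripper_force: 0.0
```

```bash
python3 -c "
from fit import *
snap('wrist')
P,C=pts(('wrist',))
print(*[np.round(v,4) for v in fit(P,.512,.39,0,zlo=.06,zhi=.09)])
cmd(.4455,-.327,.19,24.7)"
```

```text
[0.5105 0.3925] 92.5 0.0446 0.0169 1521
pos [0.5156 0.3948 0.2043] t 20.43 F [1.4 1.6 4.1] gap 0.451 gf 0.0
travel [-0.8969 -0.1323  0.0084] turn [ 0.0052 -0.0017 -0.1215] rows 17.393677220071673 3.0570303334652955 q6 -60.978919793122486
```

Emit:
{"method": "apply_moves", "body": {"claw": [0.4,0.4,0.4,0.4,0.4], "travel": [[-0.045,-0.007,0],[-0.09,-0.013,0],[-0.135,-0.02,0],[-0.18,-0.027,0],[-0.224,-0.033,0]], "turn": [[0,0,0],[0,0,0],[0,0,0],[0,0,0],[0,0,0]]}}

```text
t: 20.85
tcp_pos: [0.493, 0.2106, 0.1937]
tool_rot: [0.689, 0.725, 0.001, -0.0]
force: [0.6, -0.2, 0.3]
finger_gap: 0.696
gripper_force: 0.0
```

Emit:
{"method": "apply_moves", "body": {"claw": [0.4,0.4,0.4,0.4,0.4], "travel": [[-0.045,-0.007,0],[-0.09,-0.013,0],[-0.135,-0.02,0],[-0.18,-0.027,0],[-0.224,-0.033,0]], "turn": [[0,0,0],[0,0,0],[0,0,0],[0,0,0],[0,0,0]]}}

```text
t: 21.27
tcp_pos: [0.4756, 0.0302, 0.1935]
tool_rot: [0.689, 0.724, 0.001, -0.0]
force: [1.1, 0.0, -0.1]
finger_gap: 0.698
gripper_force: 0.0
```

Emit:
{"method": "apply_moves", "body": {"claw": [0.4,0.4,0.4,0.4,0.4], "travel": [[-0.045,-0.007,0],[-0.09,-0.013,0],[-0.135,-0.02,0],[-0.18,-0.027,0],[-0.224,-0.033,0]], "turn": [[0,0,0],[0,0,0],[0,0,0],[0,0,0],[0,0,0]]}}

```text
t: 21.68
tcp_pos: [0.458, -0.1502, 0.1931]
tool_rot: [0.69, 0.724, 0.001, -0.0]
force: [-0.0, -0.3, -0.8]
finger_gap: 0.702
gripper_force: 0.0
```

```bash
python3 -c "
from h import *
cmd(.4455,-.327,.19,24.7)"
```

```text
pos [ 0.458  -0.1502  0.1931] t 21.68 F [-0.  -0.3 -0.8] gap 0.702 gf 0.0
travel [-0.2199 -0.0265  0.0034] turn [ 0.0004 -0.0006 -0.1216] rows 4.250482826273598 3.058194722886728 q6 -60.978919793122486
```

Emit:
{"method": "apply_moves", "body": {"claw": [0.4,0.4,0.4,0.4,0.4], "travel": [[-0.045,-0.005,0],[-0.09,-0.011,0],[-0.135,-0.016,0],[-0.18,-0.021,0],[-0.219,-0.026,0]], "turn": [[0,0,-0.025],[0,0,-0.05],[0,0,-0.075],[0,0,-0.1],[0,0,-0.121]]}}

```text
t: 22.1
tcp_pos: [0.4462, -0.327, 0.1926]
tool_rot: [0.539, 0.842, 0.001, 0.0]
force: [0.6, 0.8, 0.3]
finger_gap: 0.7
gripper_force: 0.0
```

Emit:
{"method": "apply_moves", "body": {"claw": [0.4,0.4], "travel": [[0,0,0],[0,0,0]], "turn": [[0,0,0],[0,0,0]]}}

```text
t: 22.27
tcp_pos: [0.4462, -0.3262, 0.1924]
tool_rot: [0.542, 0.841, 0.001, -0.0]
force: [1.0, 1.0, -1.0]
finger_gap: 0.7
gripper_force: 0.0
```

```bash
python3 -c "
from fit import *
snap('wrist')
P,C=pts(('wrist',))
c,a,*r=fit(P,.4455,-.327,0,zlo=.025);print(c,a,r)
cmd(*c,.022,a-90)"
```

```text
[ 0.44557475 -0.32592856] 115.0 [np.float64(0.0831762021574195), np.float64(0.017033166661597876), 2456]
pos [ 0.446  -0.3244  0.1923] t 22.32 F [ 0.1  0.1 -0.6] gap 0.697 gf 0.0
travel [-0.0021 -0.0016  0.2128] turn [ 0.0005 -0.001  -0.0029] rows 4.083383826925809 0.0774169560896971 q6 -61.184684855427804
```

Emit:
{"method": "apply_moves", "body": {"claw": [0.4,0.4,0.4,0.4,0.4], "travel": [[-0.002,-0.0015,0],[-0.002,-0.0015,0.03],[-0.002,-0.0015,0.07],[-0.002,-0.0015,0.11],[-0.002,-0.0015,0.135]], "turn": [[0,-0.001,-0.003],[0,-0.001,-0.003],[0,-0.001,-0.003],[0,-0.001,-0.003],[0,-0.001,-0.003]]}}

```text
t: 22.73
tcp_pos: [0.4454, -0.3233, 0.0827]
tool_rot: [0.535, 0.845, 0.001, -0.001]
force: [-0.7, -0.0, 0.6]
finger_gap: 0.7
gripper_force: 0.0
```

Emit:
{"method": "apply_moves", "body": {"claw": [0.4,0.4,0.4,0.4,0.4], "travel": [[0,0,0.02],[0,0,0.045],[0,0,0.065],[0,0,0.076],[0,0,0.076]], "turn": [[0,0,0],[0,0,0],[0,0,0],[0,0,0],[0,0,0]]}}

```text
t: 23.15
tcp_pos: [0.4456, -0.324, 0.0225]
tool_rot: [0.536, 0.845, 0.001, -0.001]
force: [-0.6, -0.7, 0.7]
finger_gap: 0.701
gripper_force: 0.0
```

Emit:
{"method": "apply_moves", "body": {"claw": [-0.8,-0.8,-0.8,-0.8,-0.8], "travel": [[0,0,0],[0,0,0],[0,0,0],[0,0,0],[0,0,0]], "turn": [[0,0,0],[0,0,0],[0,0,0],[0,0,0],[0,0,0]], "newtons": 30}}

```text
t: 23.57
tcp_pos: [0.447, -0.3268, 0.0252]
tool_rot: [0.536, 0.844, 0.0, 0.002]
force: [0.7, 1.1, 6.0]
finger_gap: 0.202
gripper_force: 32.4
```

Emit:
{"method": "apply_moves", "body": {"claw": [-0.8,-0.8], "travel": [[0,0,0],[0,0,0]], "turn": [[0,0,0],[0,0,0]]}}

```text
t: 23.73
tcp_pos: [0.447, -0.3268, 0.0252]
tool_rot: [0.536, 0.844, 0.0, 0.002]
force: [-0.8, 0.8, 6.2]
finger_gap: 0.196
gripper_force: 32.6
```

Emit:
{"method": "apply_moves", "body": {"claw": [-0.8,-0.8,-0.8,-0.8,-0.8], "travel": [[0,0,-0.02],[0,0,-0.06],[0,0,-0.11],[0,0,-0.15],[0,0,-0.185]], "turn": [[0,0,0],[0,0,0],[0,0,0],[0,0,0],[0,0,0]]}}

```text
t: 24.15
tcp_pos: [0.4461, -0.3263, 0.1743]
tool_rot: [0.536, 0.844, 0.0, 0.002]
force: [-0.1, 0.6, -1.2]
finger_gap: 0.196
gripper_force: 31.7
```

```bash
python3 -c "
from h import *
cmd(.454,.3895,.17,2.9)"
```

```text
pos [ 0.4461 -0.3263  0.1743] t 24.15 F [-0.1  0.6 -1.2] gap 0.196 gf 31.675538420677185
travel [0.8059 0.389  0.0036] turn [0.0009 0.0009 0.1235] rows 17.167983490682566 3.105485380660903 q6 37.727267344727295
```

Emit:
{"method": "apply_moves", "body": {"claw": [-0.8,-0.8,-0.8,-0.8,-0.8], "travel": [[0.02,0.01,0],[0.055,0.027,0],[0.095,0.046,0],[0.138,0.067,0],[0.18,0.087,0]], "turn": [[0,0,0],[0,0,0],[0,0,0],[0,0,0],[0,0,0]]}}

```text
t: 24.57
tcp_pos: [0.4466, -0.1638, 0.1711]
tool_rot: [0.537, 0.844, 0.0, 0.0]
force: [1.8, 0.8, -0.5]
finger_gap: 0.196
gripper_force: 31.7
```

Emit:
{"method": "apply_moves", "body": {"claw": [-0.8,-0.8,-0.8,-0.8,-0.8], "travel": [[0.042,0.02,0],[0.084,0.04,0],[0.126,0.061,0],[0.168,0.081,0],[0.21,0.101,0]], "turn": [[0,0,0],[0,0,0],[0,0,0],[0,0,0],[0,0,0]]}}

```text
t: 24.98
tcp_pos: [0.448, 0.0225, 0.1711]
tool_rot: [0.536, 0.844, 0.0, 0.0]
force: [0.1, -0.9, -0.7]
finger_gap: 0.2
gripper_force: 31.7
```

Emit:
{"method": "apply_moves", "body": {"claw": [-0.8,-0.8,-0.8,-0.8,-0.8], "travel": [[0.042,0.02,0],[0.084,0.04,0],[0.126,0.061,0],[0.168,0.081,0],[0.21,0.101,0]], "turn": [[0,0,0],[0,0,0],[0,0,0],[0,0,0],[0,0,0]]}}

```text
t: 25.4
tcp_pos: [0.4496, 0.2086, 0.1708]
tool_rot: [0.536, 0.844, -0.0, 0.0]
force: [-0.0, -0.4, -2.0]
finger_gap: 0.196
gripper_force: 31.7
```

```bash
python3 -c "
from h import *
cmd(.454,.3895,.17,2.9)"
```

```text
pos [0.4496 0.2086 0.1708] t 25.4 F [-0.  -0.4 -2. ] gap 0.196 gf 31.68866515159607
travel [0.2024 0.1011 0.0007] turn [-0.      0.0004  0.1236] rows 4.3406173135640485 3.1082716737140306 q6 37.727267344727295
```

Emit:
{"method": "apply_moves", "body": {"claw": [-0.8,-0.8,-0.8,-0.8,-0.8], "travel": [[0.042,0.021,0],[0.084,0.042,0],[0.126,0.063,0],[0.16,0.08,0],[0.185,0.092,0]], "turn": [[0,0,0.025],[0,0,0.05],[0,0,0.075],[0,0,0.1],[0,0,0.1236]]}}

```text
t: 25.82
tcp_pos: [0.4535, 0.3746, 0.1703]
tool_rot: [0.69, 0.724, 0.0, 0.001]
force: [-0.5, -0.0, -0.1]
finger_gap: 0.195
gripper_force: 31.7
```

Emit:
{"method": "apply_moves", "body": {"claw": [-0.8,-0.8,-0.8], "travel": [[0,0,0],[0,0,0],[0,0,0]], "turn": [[0,0,0],[0,0,0],[0,0,0]]}}

```text
t: 26.07
tcp_pos: [0.4538, 0.371, 0.1704]
tool_rot: [0.689, 0.725, -0.001, 0.001]
force: [-0.0, -1.1, -1.9]
finger_gap: 0.198
gripper_force: 31.7
```

```bash
python3 -c "
from h import *
cmd(.454,.3895,.17,2.9)"
```

```text
pos [0.4538 0.371  0.1704] t 26.07 F [-0.  -1.1 -1.9] gap 0.198 gf 31.680715084075928
travel [0.0231 0.0015 0.0005] turn [-0.0001  0.0008  0.0003] rows 0.4437520671014876 0.022859975373462134 q6 37.727267344727295
```

Emit:
{"method": "apply_moves", "body": {"claw": [-0.8,-0.8,-0.8,-0.8,-0.8], "travel": [[0.02,0.001,0],[0.023,0.0015,0.02],[0.023,0.0015,0.06],[0.023,0.0015,0.1],[0.023,0.0015,0.135]], "turn": [[0,0.001,0],[0,0.001,0],[0,0.001,0],[0,0.001,0],[0,0.001,0]]}}

```text
t: 26.48
tcp_pos: [0.4557, 0.3897, 0.0623]
tool_rot: [0.689, 0.724, 0.002, -0.0]
force: [-0.2, -1.5, -1.0]
finger_gap: 0.199
gripper_force: 31.7
```

Emit:
{"method": "apply_moves", "body": {"claw": [-0.8,-0.8,-0.8,-0.8], "travel": [[0,0,0.008],[0,0,0.016],[0,0,0.02],[0,0,0.02]], "turn": [[0,0,0],[0,0,0],[0,0,0],[0,0,0]]}}

```text
t: 26.82
tcp_pos: [0.4565, 0.3905, 0.0482]
tool_rot: [0.689, 0.725, 0.002, 0.0]
force: [-0.1, 0.5, -1.6]
finger_gap: 0.195
gripper_force: 31.6
```

```bash
python3 -c "
from h import *
cmd(.454,.3895,.0352,2.9)"
```

```text
pos [0.4565 0.3905 0.0482] t 26.82 F [-0.1  0.5 -1.6] gap 0.195 gf 31.616417169570923
travel [-0.0011 -0.0033  0.0162] turn [ 0.0011 -0.0009 -0.0002] rows 0.31747789521862935 0.0370912041650618 q6 37.727267344727295
```

Emit:
{"method": "apply_moves", "body": {"claw": [-0.8,-0.8,-0.8,-0.8,-0.8], "travel": [[-0.001,-0.002,0.004],[-0.001,-0.003,0.008],[-0.001,-0.003,0.011],[-0.001,-0.003,0.013],[-0.001,-0.003,0.0135]], "turn": [[0.001,-0.001,0],[0.001,-0.001,0],[0.001,-0.001,0],[0.001,-0.001,0],[0.001,-0.001,0]]}}

```text
t: 27.23
tcp_pos: [0.4533, 0.3894, 0.0367]
tool_rot: [0.689, 0.725, -0.001, 0.0]
force: [-0.7, -0.6, -1.3]
finger_gap: 0.197
gripper_force: 31.6
```

Emit:
{"method": "apply_moves", "body": {"claw": [-0.8,-0.8,-0.8], "travel": [[0,0,0.001],[0,0,0.002],[0,0,0.0025]], "turn": [[0,0,0],[0,0,0],[0,0,0]]}}

```text
t: 27.48
tcp_pos: [0.4535, 0.3896, 0.0353]
tool_rot: [0.689, 0.725, -0.0, 0.0]
force: [-1.3, 0.8, 7.1]
finger_gap: 0.193
gripper_force: 32.6
```

Contact again. I'll release, retract and check.

Emit:
{"method": "apply_moves", "body": {"claw": [-0.1,-0.1,-0.1,-0.1], "travel": [[0,0,0],[0,0,0],[0,0,0],[0,0,0]], "turn": [[0,0,0],[0,0,0],[0,0,0],[0,0,0]]}}

```text
t: 27.82
tcp_pos: [0.4534, 0.3893, 0.0346]
tool_rot: [0.689, 0.725, -0.001, 0.0]
force: [0.5, 0.3, 0.3]
finger_gap: 0.446
gripper_force: 0.0
```

Emit:
{"method": "apply_moves", "body": {"claw": [-0.1,-0.1,-0.1,-0.1,-0.1], "travel": [[0,0,-0.02],[0,0,-0.06],[0,0,-0.11],[0,0,-0.16],[0,0,-0.2]], "turn": [[0,0,0],[0,0,0],[0,0,0],[0,0,0],[0,0,0]]}}

```text
t: 28.23
tcp_pos: [0.454, 0.3898, 0.1974]
tool_rot: [0.689, 0.725, 0.0, 0.0]
force: [0.6, 0.5, -0.7]
finger_gap: 0.452
gripper_force: 0.0
```

Emit:
{"method": "apply_moves", "body": {"claw": [-0.1,-0.1,-0.1], "travel": [[0,0,-0.04],[0,0,-0.05],[0,0,-0.05]], "turn": [[0,0,0],[0,0,0],[0,0,0]]}}

```text
t: 28.48
tcp_pos: [0.4553, 0.3906, 0.238]
tool_rot: [0.689, 0.725, 0.003, 0.001]
force: [0.5, -0.2, -0.8]
finger_gap: 0.455
gripper_force: 0.0
```

```bash
python3 -c "
from fit import *
snap('scene','end.png');snap('wrist')
P,C=pts(('wrist',))
for x in(.453,.512): print(*[np.round(v,4) for v in fit(P,x,.39,0,zlo=.06,zhi=.09,r=.03)])
im=cv2.imread('pics/end.png')[120:400,90:540];cv2.imwrite('pics/endc.png',cv2.resize(im,None,fx=1.75,fy=1.75,interpolation=cv2.INTER_CUBIC))
print(manip.sense()['t'])"
```

```text
[0.4531 0.3904] 93.0 0.0445 0.0165 1184
[0.5105 0.3925] 93.0 0.0446 0.0173 1337
28.5833
```

View pics/endc.png

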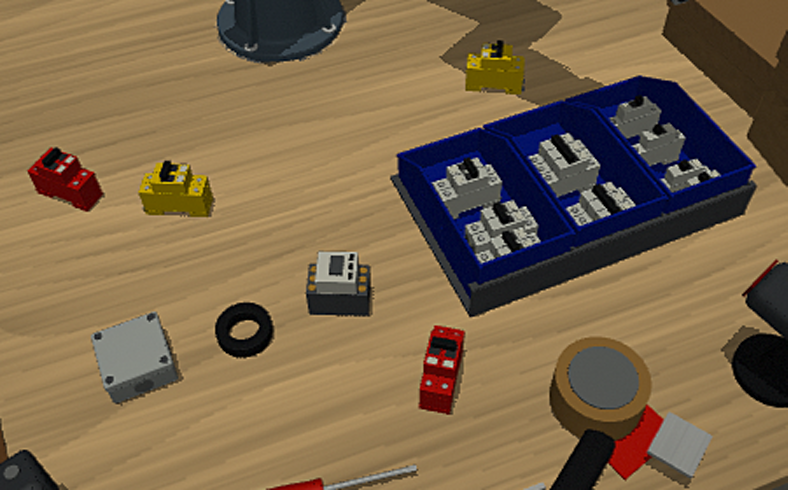

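The picture shows all four standing upright in their bins: the double at (468,187), the triple at (565,163), and the singles at (635,112) and (660,145). The contactor, junction box, tape roll and coloured look-alikes haven't moved.

```bash
python3 -c "
from station import manip
print(manip.sign_off())"
```

```text
the job is handed in; nothing more can be done
None
```

All four breakers are standing upright, toggle up, in their matching bins in front of the stock, nothing else was moved, and I handed the job in after about 29 s of the 118 s allowed.

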